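# Spread sample nuts over the butted inspection tray and start the count

### The arm

A 6-joint arm with a two-finger parallel gripper is mounted at the origin on the work surface. World frame = base frame: x ahead of the robot, y to its left, z up, the work surface at z = 0. Lengths are in m, angles in rad, forces in N, time in s.
With the tool pointing down it reaches from about 0.375 to 0.825 m from the base axis. Payload 5.5 kg.
Tool frame: the origin (TCP) lies on the centre line of the jaws, within the pads' length; the fingertips stand 25 mm ahead of it and the grasp point (between the pads) lies 6 mm ahead of it; z points along the fingers, y is the line along which they close (so a half turn about z gives the same grasp; the last joint's range is limited). The gripper opens to 85 mm and grips with 20 to 120 N. Pads are 22 mm wide; open, the fingers measure 114 mm over their backs; the gripper's body (76 mm by 85 mm) begins 54 mm behind the grasp point. The pads swing forward as they close: fully open they stand 13 mm farther back than shut.
Start: joints at [-1.178, 0.314, -0.047, 1.21, 0, 1.571], TCP at [0.23, -0.554, 0.256] pointing down, gripper open.
Joint ranges: [-2.67, 2.67], [-0.69, 1.73], [-1.03, 1.25], [-2.08, 2.16], [-1.42, 1.45], [-3.14, 3.14]. Speed limits (rad/s): [2.39, 2.39, 3.01, 3.14, 3.14, 3.14].

### API

Orientations are given as a unit quaternion [w, x, y, z].
In Python, from bench import sense, camera, sign_off gives the robot as it stands.
- The arm moves only by the tool apply_moves, never from a script. Its argument "motion" is a list of rows, each a list of 7 numbers: the turn, a rotation vector about the world's x, y, z in rad, then the shift along the world's x, y, z in mm, then the closure, from 0 (fully open) to 1 (shut). In form: [[ax, ay, az, dx, dy, dz, fingers], ...]. A call has 1 to 20 rows; each row is the pose to reach, as a shift and turn from the pose commanded when the call began; what a row does not reach only later rows make up. A row lasts 1/8 s, in which the tool goes at most 62.5 mm and 10.7 degrees, less where a joint would pass 70% of its speed; a pose out of reach is approached as far as the arm can. A call with a gripper value outside its range is refused whole. The fingers move at their own pace and stop on an object; the grip force is fixed at half the most. Time passes only in rows, so rows that repeat a pose let the fingers close. It gives the time, the measured TCP pose, the force, the opening and the grip force at its end, in the units of the state.
- sense(): the state, without advancing time (a new reading comes with each control period).
- camera(name): name is "scene" or "top" or "wrist"; returns a dict with "pixels" (420x560x3 uint8, red, green, blue), "range_z" (420x560 float32, m along the optical axis (not along the pixel's ray), 0 where there is no reading), "vfov" (degrees; the focal length in pixels is half the picture's height over the tangent of half this angle, whatever the lens; pixels are square), "cx", "cy" (the principal point, pixels), "k1" (the pictures are not rectified: a ray, as slopes to the right and down, at radius r is drawn at 1 + k1 r^2 times it, then the intrinsics apply), "T" (4x4, takes a point from camera to world coordinates). Camera axes: x right, y up, looking along -z (the intrinsics and any distortion apply to the point x, -y, -z); pixel columns grow to the right and rows downward; lengths in m; the calibration is good to about 2 mm. A picture is of the moment at which its call begins.
- sign_off(): hands the job in; it is judged then, once.
The state is a dict: "clock": time; "q": joint angles; "dq": joint speeds; "effort": joint torques, N m; "ee_pos": TCP position; "tcp_rot": TCP orientation; "contact_force": force on the tool from outside, world axes, zero at the start; "moment": the same for the moment, N m; "gripper_width": opening from 0.0 (shut) to 1.0 (fully open); "grip_force": force on a finger pad.
Only numpy, scipy, OpenCV 4.12 (cv2) and the standard library are available. Lean on these libraries where they do the work, as an engineer would, in place of code of your own. Each camera call takes 0.05 s, during which the arm holds its last target. There are 200 camera calls.

### The job

Slide the loose tray section up against the fixed one so that they meet flush with no gap and their sides in line, and press the yellow button to zero the counter. Then take the yellow shaker by its handle, shake the nuts out of it evenly over the tray, so that every one of the four fields gets its share and all nuts lie in the tray in a single layer, and set the shaker back upright in the middle of its rubber mat. Last, press the blue button and then the green one. Press every button right down, one at a time, and leave the bolts, the file and the hook with its gauge ring alone.

Things in the scene. Friction and masses are not known exactly. Their poses are not given: they have to be found in the camera images.
- tray: fixed aluminium tray section, 160 (x) by 130 (y) mm; origin at the centre of its underside, z up. Floor 4 mm thick, walls 3 mm thick with tops 18 mm above the worktop on three sides; the -y side is the joint side and has only a lip, top 10 mm high. A dark rib along y at x = 0 (3 mm wide, top 9 mm high) parts it into a white field (x < 0) and a blue field (x > 0)
- ext: loose 0.5 kg section, mirror image of the fixed one (lip on its +y side, white field x < 0); origin: centre of underside. Starts some cm off on the fixed one's -y side, askew; flush, its origin is at (0, -0.130, 0) m in the fixed one's frame, axes parallel. On its -y wall an orange upright grip tab, 60 (x) by 8 (y) mm, centred at (0, -0.061) m, top 50 mm high. Slides with a few newtons
- mat: fixed black rubber mat 170 (x) by 110 (y) mm, 4 mm thick, home of the shaker; origin at the centre of its underside. The shaker starts in its middle, with its mouth to the mat's +x
- shaker: yellow 0.25 kg trough 130 (x) by 70 (y) mm; floor 4, walls 24 mm high; closed at -x, open mouth at +x; a 12 mm wide, 24 mm high divider along x leaves two 26 mm lanes with nuts in file. Black middle handle fin: 56 (x) by 12 (y) mm, from z = 24 up to 75 mm. Origin: centre of underside. Level it keeps the nuts; they slide out if jerked when tipped 15 to 30 degrees
- nut1: brass hex nut, 20 mm across flats (which face its x axis and every 60 degrees about z), 12 mm high, 20 g; origin at its centre, z along the bore. Starts flat in the shaker; 6 to 10 are present
- nut2: brass hex nut, 20 mm across flats (which face its x axis and every 60 degrees about z), 12 mm high, 20 g; origin at its centre, z along the bore. Starts flat in the shaker; 6 to 10 are present
- nut3: brass hex nut, 20 mm across flats (which face its x axis and every 60 degrees about z), 12 mm high, 20 g; origin at its centre, z along the bore. Starts flat in the shaker; 6 to 10 are present
- nut4: brass hex nut, 20 mm across flats (which face its x axis and every 60 degrees about z), 12 mm high, 20 g; origin at its centre, z along the bore. Starts flat in the shaker; 6 to 10 are present
- nut5: brass hex nut, 20 mm across flats (which face its x axis and every 60 degrees about z), 12 mm high, 20 g; origin at its centre, z along the bore. Starts flat in the shaker; 6 to 10 are present
- nut6: brass hex nut, 20 mm across flats (which face its x axis and every 60 degrees about z), 12 mm high, 20 g; origin at its centre, z along the bore. Starts flat in the shaker; 6 to 10 are present
- nut7: brass hex nut, 20 mm across flats (which face its x axis and every 60 degrees about z), 12 mm high, 20 g; origin at its centre, z along the bore. Starts flat in the shaker; 6 to 10 are present
- nut8: brass hex nut, 20 mm across flats (which face its x axis and every 60 degrees about z), 12 mm high, 20 g; origin at its centre, z along the bore. Starts flat in the shaker; 6 to 10 are present
- nut9: brass hex nut, 20 mm across flats (which face its x axis and every 60 degrees about z), 12 mm high, 20 g; origin at its centre, z along the bore. Starts flat in the shaker; 6 to 10 are present
- nut10: brass hex nut, 20 mm across flats (which face its x axis and every 60 degrees about z), 12 mm high, 20 g; origin at its centre, z along the bore. Starts flat in the shaker; 6 to 10 are present
- btn_yellow (a joint): travel of the yellow spring button, 0 up to 0.006 m fully down, 5 N; moves straight down
- btn_blue (a joint): travel of the blue spring button, 0 up to 0.006 m fully down, 5 N; moves straight down
- btn_green (a joint): travel of the green spring button, 0 up to 0.006 m fully down, 5 N; moves straight down
- btn_yellow_top (a point): centre of the top of the yellow button (30 mm diameter, on a 46 mm wide black collar; it stands about 52 mm above the worktop). The three buttons stand in a row, 60 mm apart and in any order, on a fixed grey panel box 200 by 70 by 30 mm high
- btn_blue_top (a point): centre of the top of the blue button (30 mm diameter, on a 46 mm wide black collar; it stands about 52 mm above the worktop). The three buttons stand in a row, 60 mm apart and in any order, on a fixed grey panel box 200 by 70 by 30 mm high
- btn_green_top (a point): centre of the top of the green button (30 mm diameter, on a 46 mm wide black collar; it stands about 52 mm above the worktop). The three buttons stand in a row, 60 mm apart and in any order, on a fixed grey panel box 200 by 70 by 30 mm high
- bolt1: body bolt standing on its 25 mm wide flanged head, 43 mm tall; leave alone
- bolt2: as bolt1; leave alone
- file: thread file lying flat, 220 mm along x, 26 mm high, green handle to -x; leave alone
- post: fixed post on a foot with a steel hook pointing to its -x, about 220 mm high, carrying the red gauge ring (70 mm); leave alone

How it is judged:
On the way, in this order (a step that is already met when the one before it is completed fails the run):
1. the loose tray section is butted flush against the fixed one, sides in line (y of ext in the frame of tray between -0.1335 and -0.126 m and x of ext in the frame of tray between -0.007 and 0.007 m and angle between the x axis of ext and the x axis of tray, either way round below 0.05 rad and height (world z) of ext below 0.004 m), for 0.2 s.
2. the yellow button is pressed right down (value of joint btn_yellow above 0.0045 m and value of joint btn_green below 0.002 m), for 0.04 s.
3. the shaker is held over the tray and tipped mouth down (angle between shaker's own z axis and vertical above 0.2 rad and x of shaker in the frame of tray between -0.15 and 0.15 m and y of shaker in the frame of tray between -0.27 and 0.15 m and height (world z) of shaker above 0.03 m), for 0.1 s.
4. all nuts lie in the tray, some in every field, and the shaker is back upright on its mat (x of nut1 in the frame of tray between -0.078 and 0.078 m and y of nut1 in the frame of tray between -0.194 and 0.064 m and z of nut1 in the frame of tray between 0 and 0.0195 m and x of nut2 in the frame of tray between -0.078 and 0.078 m and y of nut2 in the frame of tray between -0.194 and 0.064 m and z of nut2 in the frame of tray between 0 and 0.0195 m and x of nut3 in the frame of tray between -0.078 and 0.078 m and y of nut3 in the frame of tray between -0.194 and 0.064 m and z of nut3 in the frame of tray between 0 and 0.0195 m and x of nut4 in the frame of tray between -0.078 and 0.078 m and y of nut4 in the frame of tray between -0.194 and 0.064 m and z of nut4 in the frame of tray between 0 and 0.0195 m and x of nut5 in the frame of tray between -0.078 and 0.078 m and y of nut5 in the frame of tray between -0.194 and 0.064 m and z of nut5 in the frame of tray between 0 and 0.0195 m and x of nut6 in the frame of tray between -0.078 and 0.078 m and y of nut6 in the frame of tray between -0.194 and 0.064 m and z of nut6 in the frame of tray between 0 and 0.0195 m and x of nut7 in the frame of tray between -0.078 and 0.078 m and y of nut7 in the frame of tray between -0.194 and 0.064 m and z of nut7 in the frame of tray between 0 and 0.0195 m and x of nut8 in the frame of tray between -0.078 and 0.078 m and y of nut8 in the frame of tray between -0.194 and 0.064 m and z of nut8 in the frame of tray between 0 and 0.0195 m and x of nut9 in the frame of tray between -0.078 and 0.078 m and y of nut9 in the frame of tray between -0.194 and 0.064 m and z of nut9 in the frame of tray between 0 and 0.0195 m and x of nut10 in the frame of tray between -0.078 and 0.078 m and y of nut10 in the frame of tray between -0.194 and 0.064 m and z of nut10 in the frame of tray between 0 and 0.0195 m and ((x of nut1 in the frame of tray below 0 m and y of nut1 in the frame of tray above -0.065 m) or (x of nut2 in the frame of tray below 0 m and y of nut2 in the frame of tray above -0.065 m) or (x of nut3 in the frame of tray below 0 m and y of nut3 in the frame of tray above -0.065 m) or (x of nut4 in the frame of tray below 0 m and y of nut4 in the frame of tray above -0.065 m) or (x of nut5 in the frame of tray below 0 m and y of nut5 in the frame of tray above -0.065 m) or (x of nut6 in the frame of tray below 0 m and y of nut6 in the frame of tray above -0.065 m) or (x of nut7 in the frame of tray below 0 m and y of nut7 in the frame of tray above -0.065 m) or (x of nut8 in the frame of tray below 0 m and y of nut8 in the frame of tray above -0.065 m) or (x of nut9 in the frame of tray below 0 m and y of nut9 in the frame of tray above -0.065 m) or (x of nut10 in the frame of tray below 0 m and y of nut10 in the frame of tray above -0.065 m)) and ((x of nut1 in the frame of tray below 0 m and y of nut1 in the frame of tray below -0.065 m) or (x of nut2 in the frame of tray below 0 m and y of nut2 in the frame of tray below -0.065 m) or (x of nut3 in the frame of tray below 0 m and y of nut3 in the frame of tray below -0.065 m) or (x of nut4 in the frame of tray below 0 m and y of nut4 in the frame of tray below -0.065 m) or (x of nut5 in the frame of tray below 0 m and y of nut5 in the frame of tray below -0.065 m) or (x of nut6 in the frame of tray below 0 m and y of nut6 in the frame of tray below -0.065 m) or (x of nut7 in the frame of tray below 0 m and y of nut7 in the frame of tray below -0.065 m) or (x of nut8 in the frame of tray below 0 m and y of nut8 in the frame of tray below -0.065 m) or (x of nut9 in the frame of tray below 0 m and y of nut9 in the frame of tray below -0.065 m) or (x of nut10 in the frame of tray below 0 m and y of nut10 in the frame of tray below -0.065 m)) and ((x of nut1 in the frame of tray above 0 m and y of nut1 in the frame of tray above -0.065 m) or (x of nut2 in the frame of tray above 0 m and y of nut2 in the frame of tray above -0.065 m) or (x of nut3 in the frame of tray above 0 m and y of nut3 in the frame of tray above -0.065 m) or (x of nut4 in the frame of tray above 0 m and y of nut4 in the frame of tray above -0.065 m) or (x of nut5 in the frame of tray above 0 m and y of nut5 in the frame of tray above -0.065 m) or (x of nut6 in the frame of tray above 0 m and y of nut6 in the frame of tray above -0.065 m) or (x of nut7 in the frame of tray above 0 m and y of nut7 in the frame of tray above -0.065 m) or (x of nut8 in the frame of tray above 0 m and y of nut8 in the frame of tray above -0.065 m) or (x of nut9 in the frame of tray above 0 m and y of nut9 in the frame of tray above -0.065 m) or (x of nut10 in the frame of tray above 0 m and y of nut10 in the frame of tray above -0.065 m)) and ((x of nut1 in the frame of tray above 0 m and y of nut1 in the frame of tray below -0.065 m) or (x of nut2 in the frame of tray above 0 m and y of nut2 in the frame of tray below -0.065 m) or (x of nut3 in the frame of tray above 0 m and y of nut3 in the frame of tray below -0.065 m) or (x of nut4 in the frame of tray above 0 m and y of nut4 in the frame of tray below -0.065 m) or (x of nut5 in the frame of tray above 0 m and y of nut5 in the frame of tray below -0.065 m) or (x of nut6 in the frame of tray above 0 m and y of nut6 in the frame of tray below -0.065 m) or (x of nut7 in the frame of tray above 0 m and y of nut7 in the frame of tray below -0.065 m) or (x of nut8 in the frame of tray above 0 m and y of nut8 in the frame of tray below -0.065 m) or (x of nut9 in the frame of tray above 0 m and y of nut9 in the frame of tray below -0.065 m) or (x of nut10 in the frame of tray above 0 m and y of nut10 in the frame of tray below -0.065 m)) and horizontal distance between shaker and mat below 0.03 m and angle between shaker's own z axis and vertical below 0.1 rad and height (world z) of shaker below 0.01 m and linear speed of shaker below 0.05 m/s), for 0.2 s.
5. with the yellow one up, the blue button is pressed right down (value of joint btn_blue above 0.0045 m and value of joint btn_yellow below 0.002 m), for 0.04 s.
6. after the blue one is up again, the green button is pressed right down (value of joint btn_green above 0.0045 m and value of joint btn_blue below 0.002 m), for 0.04 s.
At the end, for the whole second after the job is handed in: sections flush (gap < 3.5 mm, sides in line within 7 mm, turned < 0.05 rad); every nut in the tray in one layer (centre < 19.5 mm above worktop), at least one in each of the four fields; shaker upright and still on its mat within 30 mm of the middle; buttons up, nuts at rest (all of step 1 and all of step 4 and value of joint each of btn_yellow, btn_blue, btn_green below 0.002 m and linear speed of each of nut1, nut2, nut3, nut4, nut5, nut6, nut7, nut8, nut9, nut10 below 0.05 m/s); the robot touches nothing.
It fails at once if two buttons are pressed together (value of joint each of btn_yellow, btn_blue above 0.003 m or value of joint each of btn_yellow, btn_green above 0.003 m or value of joint each of btn_blue, btn_green above 0.003 m).
It fails at once if a bolt or the file is moved by more than 30 mm, or a bolt knocked over (distance of any of bolt1, bolt2, file from where it was at the start of the episode above 0.03 m or angle between any of bolt1, bolt2's own z axis and vertical above 0.5 rad).
It fails at once if the hook or ring is hit (contact force between post and the arm above 5 N).
Of nut1, nut2, nut3, nut4, nut5, nut6, nut7, nut8, nut9, nut10 only 6 to 10 are there at a start; the rules pass over those that are not, and their reading is None.
At some moment in a run one of ext, nut1, nut2, nut3, nut4 may be knocked a few centimetres aside while the robot is not near it.
Once in a run the grip may slacken for a moment while it holds something.
It also fails if it takes over 192 s, if anything falls off the work surface, if the arm or the gripper's body presses on something with over 40 N, if the wrist force passes 120 N, or if a joint passes its speed limit or range.

## Working session

There is one attempt and no reset: what is moved stays moved. The work goes in short steps, Python scripts to look and compute and a tool call to move; the robot and the scene stay as the last step left them, time stands still between calls to the robot, and variables do not carry over. Pictures are saved under pics/ and viewed, at most 14 in all, crops included, and the job is handed in when it is done.

Besides the shell and the picture viewer there is one more tool, called after "Emit:" by a JSON object that holds its "fn" and its "kwargs", one argument or row to a line. apply_moves: Moves the arm, as the interface text tells. Its arguments: {"type":"object","properties":{"motion":{"type":"array","items":{"type":"array","items":{"type":"number"}}}},"required":["motion"]}

```bash
mkdir -p pics
cat > h.py <<'E'
import numpy as np, cv2
from bench import sense, camera, sign_off
def K(c):
    H=c["pixels"].shape[0]; f=H/2/np.tan(np.radians(c["vfov"])/2)
    return np.array([[f,0,c["cx"]],[0,f,c["cy"]],[0,0,1.]]), np.array([c["k1"],0,0,0,0.])
def rays(c,uv):
    k,d=K(c); p=cv2.undistortPoints(np.asarray(uv,float).reshape(-1,1,2),k,d).reshape(-1,2)
    return np.c_[p[:,0],-p[:,1],-np.ones(len(p))]
def plane(c,uv,z):
    T=np.array(c["T"]); r=rays(c,uv)@T[:3,:3].T; o=T[:3,3]
    return o+r*((z-o[2])/r[:,2])[:,None]
def cloud(c):
    T=np.array(c["T"]); h,w=c["range_z"].shape
    v,u=np.mgrid[:h,:w]; r=rays(c,np.c_[u.ravel(),v.ravel()])
    P=(r*c["range_z"].reshape(-1,1))@T[:3,:3].T+T[:3,3]
    return P.reshape(h,w,3)
def save(c,n): cv2.imwrite("pics/"+n+".png",c["pixels"][:,:,::-1])
E
python3 - <<'E'
from h import *
for n in("top","scene"):
    c=camera(n); save(c,n+"0"); print(n,c["vfov"],c["cx"],c["cy"],c["k1"],np.round(c["T"],3).tolist())
    np.savez("pics/%s0.npz"%n,**c)
print(sense())
E
```

```text
top 57.41477158556705 283.1969429890184 207.18877780302623 -0.04725426217714305 [[-0.017, 0.997, -0.069, 0.496], [-1.0, -0.016, 0.007, 0.031], [0.005, 0.069, 0.998, 0.951], [0.0, 0.0, 0.0, 1.0]]
scene 43.72385550740046 280.53346175908973 202.3531239308089 -0.09180217666924653 [[-0.105, -0.615, 0.781, 1.479], [0.994, -0.074, 0.075, 0.106], [0.012, 0.785, 0.62, 0.778], [0.0, 0.0, 0.0, 1.0]]
{'clock': 0.1, 'q': array([-1.17801610e+00,  3.14194924e-01, -4.79424999e-02,  1.21020448e+00,
       -1.06764238e-05,  1.57078000e+00]), 'dq': array([-0.00143693, -0.00179954,  0.00315754, -0.00069609, -0.00010953,
        0.00114169]), 'effort': array([ 6.41506995e-05, -5.40767741e+01,  3.40540981e+01,  1.11964651e-02,
       -8.55194980e-05, -2.91125247e-06]), 'ee_pos': array([ 0.22947351, -0.55387947,  0.25551304]), 'tcp_rot': array([-7.56892762e-04,  9.80775478e-01,  1.95138066e-01, -1.56023659e-04]), 'contact_force': array([0.57665491, 0.12212576, 0.7709066 ]), 'moment': array([-0.06302787, -0.00497237,  0.03294518]), 'grip_force': 0.0, 'gripper_width': 1.0019676113735863}
```

View pics/top0.png

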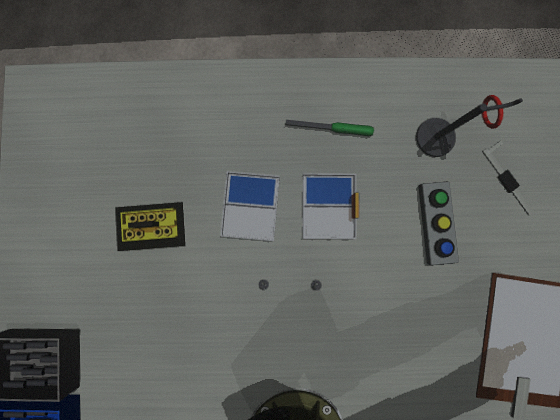

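View pics/scene0.png

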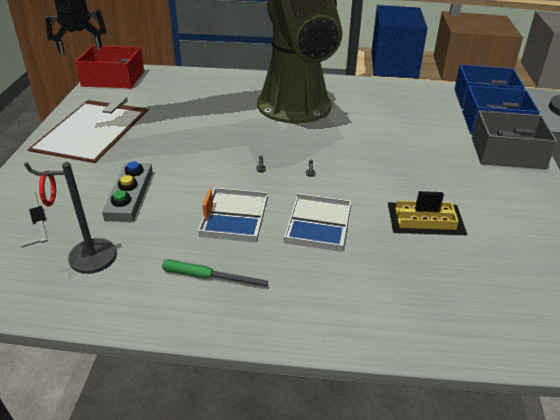

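```bash
cat >> h.py <<'E'
def rect(c,lo,hi,box,z,name=""):
    "largest HSV blob inside box (u0,v0,u1,v1) -> centre, rect in world at height z"
    h=cv2.cvtColor(c["pixels"],cv2.COLOR_RGB2HSV); m=cv2.inRange(h,np.array(lo),np.array(hi))
    k=np.zeros_like(m); k[box[1]:box[3],box[0]:box[2]]=255; m&=k
    cs,_=cv2.findContours(m,cv2.RETR_EXTERNAL,cv2.CHAIN_APPROX_NONE)
    if not cs: print(name,"none"); return None
    b=max(cs,key=cv2.contourArea).reshape(-1,2)
    P=plane(c,b,z)[:,:2]*1000; r=cv2.minAreaRect(P.astype(np.float32))
    e=cv2.boxPoints(r); L=[(np.linalg.norm(e[i+1]-e[i]),e[i+1]-e[i]) for i in(0,1)]
    l,d=max(L,key=lambda t:t[0]); a=(np.degrees(np.arctan2(d[1],d[0]))+90)%180-90
    print(name,"c",np.round(r[0],1),"size",np.round([l,min(L,key=lambda t:t[0])[0]],1),"long axis deg",round(float(a),1)); return r,a
E
python3 - <<'E'
from h import *
c=dict(np.load("pics/top0.npz")); c={k:(v if v.ndim else float(v)) for k,v in c.items()}
for n,b in(("tray",(215,165,290,250)),("ext",(292,165,365,250))):
    rect(c,(100,100,60),(125,255,255),b,.004,n+" blue")
    rect(c,(0,0,150),(179,60,255),b,.018,n+" light")
rect(c,(5,120,80),(25,255,255),(340,180,370,230),.05,"tab")
for n,lo,hi in(("g",(40,80,50),(85,255,255)),("y",(20,120,90),(35,255,255)),("b",(95,120,60),(125,255,255))):
    rect(c,lo,hi,(410,170,470,270),.052,n)
rect(c,(0,0,0),(179,255,60),(100,190,200,260),.004,"mat")
rect(c,(18,90,60),(38,255,255),(100,190,200,260),.026,"shaker")
P=cloud(c)
for n,(u,v) in dict(bolt1=(264,285),bolt2=(316,285),btn=(443,222),ring=(492,112),fin=(150,225),tabl=(356,206),field=(250,225),tbl=(290,260)).items(): print(n,np.round(P[v,u]*1000).tolist())
a=c["pixels"]; 
q=P[195:255,105:195]; m=q[...,2]>.06; print("fin pts",m.sum(),q[m].mean(0)*1000,q[m].min(0)*1000,q[m].max(0)*1000)
img=cv2.resize(np.hstack([a[195:257,110:190],a[195:257,222:294]]),None,fx=5,fy=5,interpolation=cv2.INTER_CUBIC)
cv2.imwrite("pics/z1.png",cv2.resize(a[165:260,105:265],None,fx=5,fy=5,interpolation=cv2.INTER_CUBIC)[:,:,::-1])
E
```

```text
tray blue c [605.3 102.9] size [110.8  64.6] long axis deg 84.1
tray light c [486.6  84.5] size [0. 0.] long axis deg 0.0
ext blue c [601.9 -88.7] size [107.4  64.7] long axis deg 88.3
ext light c [486.8 -49. ] size [0. 0.] long axis deg 0.0
tab c [ 560.7 -148.4] size [56.9  7.1] long axis deg -1.7
g c [ 575.2 -350.8] size [29.2 26.3] long axis deg 89.1
y c [ 516.2 -354.8] size [26.8 25.7] long axis deg 43.8
b c [ 456.6 -358.9] size [26.6 25.9] long axis deg 88.7
mat c [519.8 355.9] size [169.6 109. ] long axis deg -86.4
shaker c [524.  351.6] size [137.   72.2] long axis deg -86.2
bolt1 [377.0, 73.0, 42.0]
bolt2 [374.0, -49.0, 40.0]
btn [517.0, -353.0, 53.0]
ring [800.0, -519.0, -1.0]
fin [521.0, 330.0, 78.0]
tabl [559.0, -148.0, 47.0]
field [519.0, 107.0, 5.0]
tbl [431.0, 10.0, -3.0]
fin pts 166 [519.05456015 308.29152947 193.35729581] [496.15882415  30.68239224  61.7431647 ] [530.08839716 381.21618407 950.6683522 ]
```

View pics/z1.png

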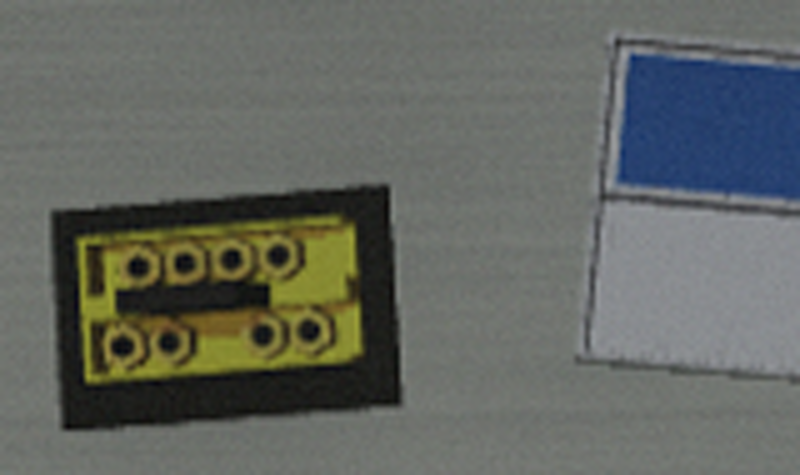

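Emit:
{"fn": "apply_moves", "kwargs": {
  "motion": [
    [0,0,-0.1,80,100,0,0],
    [0,0,-0.2,130,160,0,0],
    [0,0,-0.25,180,220,0,0],
    [0,0,-0.3,230,280,-20,0],
    [0,0,-0.35,270,330,-50,0],
    [0,0,-0.42,310,380,-80,0],
    [0,0,-0.422,330.7,405.6,-100,0],
    [0,0,-0.422,330.7,405.6,-106,0],
    [0,0,-0.422,330.7,405.6,-106,0],
    [0,0,-0.422,330.7,405.6,-106,0]
  ]
}}

```text
clock: 1.35
ee_pos: [0.5604, -0.1462, 0.1482]
tcp_rot: [-0.001, 1.0, -0.013, -0.002]
contact_force: [-0.6, -0.7, 0.6]
gripper_width: 1.001
grip_force: 0.0
```

Run:
```python
from h import *
s=sense(); print(s["clock"],s["ee_pos"],s["tcp_rot"])
c=camera("wrist"); save(c,"w1")
rect(c,(5,120,80),(25,255,255),(0,0,560,420),.05,"tab")
c=camera("top"); rect(c,(5,120,80),(25,255,255),(340,180,370,230),.05,"tab top")
```

```text
1.35 [ 0.56035365 -0.1461718   0.14817667] [-5.77637934e-04  9.99918886e-01 -1.26248182e-02 -1.58138740e-03]
tab c [ 563.2 -151.1] size [58.3  7.8] long axis deg -1.3
tab top c [ 541.7 -147.8] size [19.   7.1] long axis deg -1.7
```

View pics/w1.png

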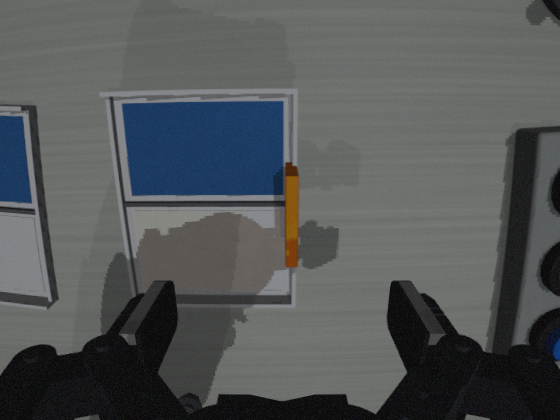

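Emit:
{"fn": "apply_moves", "kwargs": {
  "motion": [
    [0,0,0,0.5,0,-30,0],
    [0,0,0,0.5,0,-60,0],
    [0,0,0,0.5,0,-90,0],
    [0,0,0,0.5,0,-102,0],
    [0,0,0,0.5,0,-102,0.4],
    [0,0,0,0.5,0,-102,0.8],
    [0,0,0,0.5,0,-102,1],
    [0,0,0,0.5,0,-102,1],
    [0,0,0,0.5,0,-102,1],
    [0,0,0,0.5,0,-102,1],
    [0,0,0,0.5,0,-102,1],
    [0,0,0,0.5,0,-102,1]
  ]
}}

```text
clock: 2.95
ee_pos: [0.5615, -0.1491, 0.0492]
tcp_rot: [0.0, 1.0, -0.015, 0.001]
contact_force: [-0.3, -1.0, 5.9]
gripper_width: 0.08
grip_force: 59.6
```

Emit:
{"fn": "apply_moves", "kwargs": {
  "motion": [
    [0,0,-0.01,-2,8,0,1],
    [0,0,-0.02,-4,16,0,1],
    [0,0,-0.035,-6,24,0,1],
    [0,0,-0.05,-8,32,0,1],
    [0,0,-0.06,-10,40,0,1],
    [0,0,-0.073,-12,48,0,1],
    [0,0,-0.073,-13.3,57,0,1],
    [0,0,-0.073,-13.3,57,0,1],
    [0,0,-0.073,-13.3,57,0,1],
    [0,0,-0.073,-13.3,57,0,1]
  ]
}}

```text
clock: 4.2
ee_pos: [0.5484, -0.0911, 0.0492]
tcp_rot: [-0.0, 0.999, -0.051, 0.001]
contact_force: [-0.1, -0.6, 8.1]
gripper_width: 0.078
grip_force: 59.9
```

```bash
cat >> h.py <<'E'
def R(a): return np.array([[np.cos(a),-np.sin(a)],[np.sin(a),np.cos(a)]])
def fields(c,box,name):
    r=rect(c,(100,100,60),(125,255,255),box,.004,name)
    if r is None: return
    a=np.radians(r[1]-90 if r[1]>0 else r[1]+90); o=np.array(r[0][0])-R(a)@[39.25,0]; print("  origin",o.round(1),"yaw",np.degrees(a).round(2)); return o,a
def joint(c,b1=(215,165,290,250),b2=(281,165,345,250)):
    t=fields(c,b1,"tray"); e=fields(c,b2,"ext")
    print("ext in tray",(R(-t[1])@(e[0]-t[0])).round(1),"ang deg",np.degrees(e[1]-t[1]).round(2))
E
python3 - <<'E'
from h import *
c=camera("top"); save(c,"top1")
h=cv2.cvtColor(c["pixels"],cv2.COLOR_RGB2HSV); m=cv2.inRange(h,(100,100,60),(125,255,255)); n,l,s,_=cv2.connectedComponentsWithStats(m); print(s[s[:,4]>50].tolist())
c=camera("wrist"); save(c,"w2")
m=cv2.inRange(cv2.cvtColor(c["pixels"],cv2.COLOR_RGB2HSV),(100,100,60),(125,255,255)); n,l,s,_=cv2.connectedComponentsWithStats(m); print(s[s[:,4]>50].tolist())
E
```

```text
[[0, 0, 560, 420, 232581], [228, 176, 47, 29, 1154], [283, 179, 46, 28, 1010], [441, 242, 12, 13, 122], [0, 409, 60, 11, 332]]
[[0, 0, 560, 420, 201852], [23, 109, 248, 143, 33204], [0, 220, 8, 34, 144]]
```

View pics/w2.png

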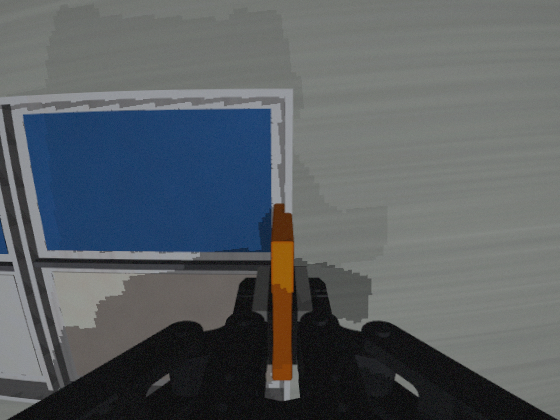

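Emit:
{"fn": "apply_moves", "kwargs": {
  "motion": [
    [0,0,0,0,2,0,1],
    [0,0,0,0,4,0,1],
    [0,0,0,0.3,6,0,1],
    [0,0,0,0.5,8,0,1],
    [0,0,0,0.7,9,0,1],
    [0,0,0,0.7,10,0,1],
    [0,0,0,0.7,10,0,1],
    [0,0,0,0.7,10,0,1],
    [0,0,0,0.7,10,0,1]
  ]
}}

```text
clock: 5.42
ee_pos: [0.5486, -0.0858, 0.0492]
tcp_rot: [0.005, 0.999, -0.052, 0.001]
contact_force: [-1.8, -16.3, 7.9]
gripper_width: 0.08
grip_force: 60.0
```

Run:
```python
from h import *
c=camera("top"); joint(c,(215,165,279,250),(279,165,345,250))
c=camera("wrist"); save(c,"w3")
```

```text
tray c [605.3 102.9] size [110.7  64.5] long axis deg 84.0
  origin [566.2 107. ] yaw -6.02
ext c [593.8 -27.3] size [111.5  64.6] long axis deg 83.9
  origin [554.8 -23.1] yaw -6.12
ext in tray [   2.2 -130.5] ang deg -0.11
```

View pics/w3.png

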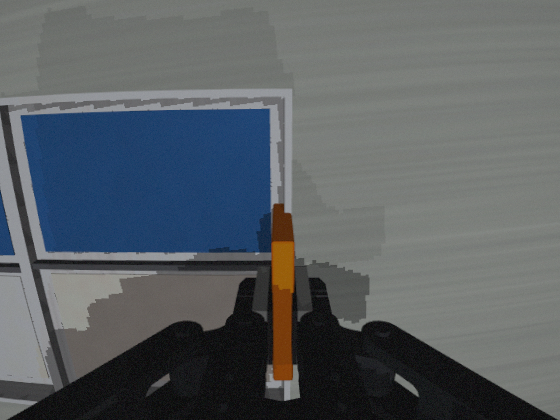

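Emit:
{"fn": "apply_moves", "kwargs": {
  "motion": [
    [0,0,0,0,-3.5,0,1],
    [0,0,0,0,-3.5,0,1],
    [0,0,0,0,-3.5,0,0.9],
    [0,0,0,0,-3.5,0,0.5],
    [0,0,0,0,-3.5,0,0.4],
    [0,0,0,0,-3.5,0,0.4],
    [0,0,0,0,-3.5,20,0.4],
    [0,0,0,0,-3.5,50,0.4],
    [0,0,0,0,-3.5,90,0.4],
    [0,0,0,0,-3.5,90,0.4]
  ]
}}

```text
clock: 6.78
ee_pos: [0.5506, -0.0853, 0.1415]
tcp_rot: [0.0, 0.999, -0.051, 0.003]
contact_force: [-0.9, 0.3, -0.7]
gripper_width: 0.605
grip_force: 0.0
```

Run:
```python
from h import *
c=camera("top"); joint(c,(215,165,279,250),(279,165,345,250))
s=sense();print(s["ee_pos"],s["tcp_rot"])
```

```text
tray c [605.3 102.9] size [110.7  64.5] long axis deg 84.0
  origin [566.2 107. ] yaw -6.02
ext c [594.  -26.6] size [110.2  64.2] long axis deg 84.3
  origin [555.  -22.7] yaw -5.69
ext in tray [   2.4 -130.1] ang deg 0.32
[ 0.54942564 -0.08514735  0.13961781] [-1.26749850e-05  9.98698748e-01 -5.09759886e-02  1.50277926e-03]
```

Emit:
{"fn": "apply_moves", "kwargs": {
  "motion": [
    [0,0,0,-10,-60,0,1],
    [0,0,0,-16,-120,0,1],
    [0,0,0,-22,-180,0,1],
    [0,0,0,-28,-230,0,1],
    [0,0,0,-32.4,-269.9,0,1],
    [0,0,0,-32.4,-269.9,0,1],
    [0,0,0,-32.4,-269.9,-20,1],
    [0,0,0,-32.4,-269.9,-40,1],
    [0,0,0,-32.4,-269.9,-48,1],
    [0,0,0,-32.4,-269.9,-55,1],
    [0,0,0,-32.4,-269.9,-60,1],
    [0,0,0,-32.4,-269.9,-65,1],
    [0,0,0,-32.4,-269.9,-68,1],
    [0,0,0,-32.4,-269.9,-68,1],
    [0,0,0,-32.4,-269.9,-68,1]
  ]
}}

```text
clock: 8.7
ee_pos: [0.5162, -0.355, 0.0711]
tcp_rot: [-0.0, 0.999, -0.051, 0.0]
contact_force: [-1.5, 1.8, 5.2]
gripper_width: 0.001
grip_force: 2.7
```

Emit:
{"fn": "apply_moves", "kwargs": {
  "motion": [
    [0,0,0,0,0,-2,1],
    [0,0,0,0,0,-4,1],
    [0,0,0,0,0,-5,1],
    [0,0,0,0,0,-5,1]
  ]
}}

```text
clock: 9.2
ee_pos: [0.5164, -0.3552, 0.0705]
tcp_rot: [0.0, 0.999, -0.051, 0.001]
contact_force: [-12.0, 9.1, 37.1]
gripper_width: -0.002
grip_force: 18.9
```

```bash
python3 -c "
from h import *
s=sense();print(s['ee_pos'],s['contact_force'])"
```

```text
[ 0.51635263 -0.35515336  0.07048925] [-11.95460797   9.06373203  37.13344802]
```

Emit:
{"fn": "apply_moves", "kwargs": {
  "motion": [
    [0,0,0,0,0,20,1],
    [0,0,0,0,0,70,1],
    [0,0,0.1,0,40,110,1],
    [0,0,0.23,0,95,135,0.3],
    [0,0,0.36,0,150,135,0.3],
    [0,0,0.5,0,205,135,0.3],
    [0,0,0.64,0,260,135,0.3],
    [0,0,0.78,0,315,135,0.3],
    [0,0,0.92,0,370,135,0.3],
    [0,0,1.06,0,425,135,0.3],
    [0,0,1.2,0,480,135,0.3],
    [0,0,1.34,0,535,135,0.3],
    [0,0,1.48,0,590,135,0.3],
    [0,0,1.62,2,645,135,0.3],
    [0,0,1.737,3.6,690,135,0.3],
    [0,0,1.737,3.6,705,135,0.3],
    [0,0,1.737,3.6,710.7,135,0.3],
    [0,0,1.737,3.6,710.7,135,0.3],
    [0,0,1.737,3.6,710.7,135,0.3]
  ]
}}

```text
clock: 11.58
ee_pos: [0.5197, 0.3543, 0.2004]
tcp_rot: [0.0, 0.685, 0.729, -0.0]
contact_force: [0.1, -0.1, 0.1]
gripper_width: 0.701
grip_force: 0.0
```

Run:
```python
from h import *
s=sense(); print(s["clock"],s["ee_pos"],s["tcp_rot"],s["q"])
c=camera("wrist"); save(c,"w4")
rect(c,(18,90,60),(38,255,255),(0,0,560,420),.026,"shaker")
P=cloud(c); m=(P[...,2]>.065)&(P[...,2]<.09)&(c["range_z"]>.08); q=P[m]*1000; 
q=q[np.linalg.norm(q[:,:2]-[520,356],axis=1)<50]; print(len(q),q.mean(0)); 
r=cv2.minAreaRect(q[:,:2].astype(np.float32)); print("fin",r, np.percentile(q[:,2],[5,50,95]))
m2=(np.abs(P[...,2]-.028)<.004)&(np.linalg.norm(P[...,:2]-[.52,.356],axis=2)<.09); print("rim",cv2.minAreaRect((P[m2][:,:2]*1000).astype(np.float32)))
c=camera("top"); joint(c,(215,165,279,250),(279,165,345,250))
```

```text
11.575 [0.51965613 0.35430788 0.20043088] [ 1.22333109e-04  6.84759206e-01  7.28769370e-01 -1.40124215e-04] [ 5.98560460e-01  3.93402558e-01 -6.25960666e-02  1.11501841e+00
 -2.99478596e-04  2.10710700e+00]
shaker c [524.3 351.9] size [131.5  71.1] long axis deg -86.2
1458 [523.84150139 353.85960282  77.06335409]
fin ((523.9239501953125, 351.6761169433594), (11.943363189697266, 56.5467529296875), 3.968770742416382) [75.68063168 77.32518354 78.45751288]
rim ((524.0106201171875, 351.37738037109375), (70.51026153564453, 129.90536499023438), 3.714623212814331)
tray c [605.3 102.9] size [110.7  64.5] long axis deg 84.0
  origin [566.2 107. ] yaw -6.02
ext c [593.8 -26.7] size [110.4  64.6] long axis deg 83.9
  origin [554.8 -22.5] yaw -6.13
ext in tray [   2.2 -130. ] ang deg -0.11
```

View pics/w4.png

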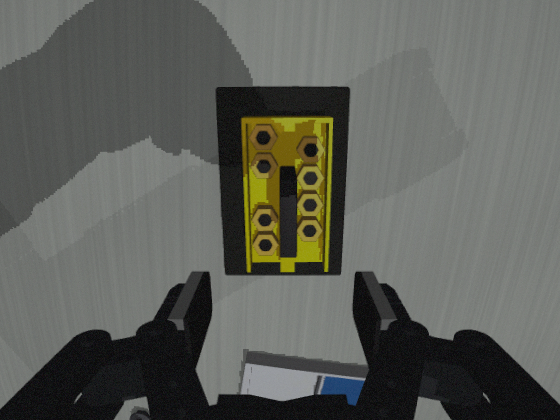

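Emit:
{"fn": "apply_moves", "kwargs": {
  "motion": [
    [0,0,0.004,4.2,-4.3,-30,0.3],
    [0,0,0.004,4.2,-4.3,-60,0.3],
    [0,0,0.004,4.2,-4.3,-90,0.3],
    [0,0,0.004,4.2,-4.3,-115,0.3],
    [0,0,0.004,4.2,-4.3,-130,0.3],
    [0,0,0.004,4.2,-4.3,-139,0.3],
    [0,0,0.004,4.2,-4.3,-140,0.3],
    [0,0,0.004,4.2,-4.3,-140,0.6],
    [0,0,0.004,4.2,-4.3,-140,0.8],
    [0,0,0.004,4.2,-4.3,-140,1],
    [0,0,0.004,4.2,-4.3,-140,1],
    [0,0,0.004,4.2,-4.3,-140,1],
    [0,0,0.004,4.2,-4.3,-140,1],
    [0,0,0.004,4.2,-4.3,-140,1]
  ]
}}

```text
clock: 13.42
ee_pos: [0.5241, 0.3517, 0.0611]
tcp_rot: [0.0, 0.683, 0.731, 0.001]
contact_force: [-0.5, -0.7, 6.9]
gripper_width: 0.135
grip_force: 59.6
```

Emit:
{"fn": "apply_moves", "kwargs": {
  "motion": [
    [0,0,0,0,0,4,1],
    [0,0,0,0,0,12,1],
    [0,0,0,0,0,22,1],
    [0,0,0,0,0,34,1],
    [0,0,0,0,0,44,1],
    [0,0,0,0,0,50,1],
    [0,0,0,0.5,-4,52,1],
    [0,0,0,1.4,-12,52,1],
    [0,0,0,2.9,-24,52,1],
    [0,0,0,4.8,-40,52,1],
    [0,0,0,6.8,-56,52,1],
    [0,0,0,8.7,-72,52,1],
    [0,0,0,10.6,-88,52,1],
    [0,0,0,12.6,-104,52,1],
    [0,0,0,14,-116,52,1],
    [0,0,0,15,-124,52,1],
    [0,0,0,15.5,-128,52,1],
    [0,0,0,15.5,-128,52,1]
  ]
}}

```text
clock: 15.68
ee_pos: [0.5392, 0.2233, 0.1123]
tcp_rot: [-0.0, 0.683, 0.731, 0.0]
contact_force: [-0.7, 0.3, -4.6]
gripper_width: 0.131
grip_force: 58.5
```

Emit:
{"fn": "apply_moves", "kwargs": {
  "motion": [
    [0,0,0,0.5,-4,0,1],
    [0,0,-0.01,1.4,-12,0,1],
    [0,0,-0.02,2.9,-24,0,1],
    [0,0,-0.03,4.8,-40,0,1],
    [0,0,-0.05,6.8,-56,0,1],
    [0,0,-0.07,8.7,-72,0,1],
    [0,0,-0.09,10.6,-88,0,1],
    [0,0,-0.11,12.6,-104,0,1],
    [0,0,-0.13,14.5,-120,0,1],
    [0,0,-0.145,16.4,-136,0,1],
    [0,0,-0.155,18.4,-152,0,1],
    [0,0,-0.165,19.8,-164,0,1],
    [0,0,-0.171,20.8,-172,0,1],
    [0,0,-0.171,21.4,-176.4,0,1],
    [0,0,-0.171,21.4,-176.4,0,1]
  ]
}}

```text
clock: 17.55
ee_pos: [0.5606, 0.0469, 0.1123]
tcp_rot: [-0.0, 0.743, 0.67, 0.0]
contact_force: [-0.0, 0.7, -3.1]
gripper_width: 0.132
grip_force: 58.5
```

Run:
```python
from h import *
s=sense(); print(s["clock"],s["ee_pos"],s["contact_force"],s["gripper_width"],s["q"])
c=camera("wrist"); save(c,"w5"); c=camera("scene"); save(c,"s5")
a=camera("wrist")["pixels"]; b=cv2.resize(c["pixels"][140:290,180:420],(560,350))
cv2.imwrite("pics/m5.png",cv2.resize(np.vstack([a,b]),None,fx=.75,fy=.75)[:,:,::-1])
```

```text
17.55 [0.56059877 0.04686195 0.11228011] [-0.02024627  0.6521073  -3.11132408] 0.13206892223135577 [ 8.32760937e-02  3.42647552e-01 -3.51470609e-01  8.76697203e-01
  2.25630899e-04  1.75721184e+00]
```

View pics/m5.png

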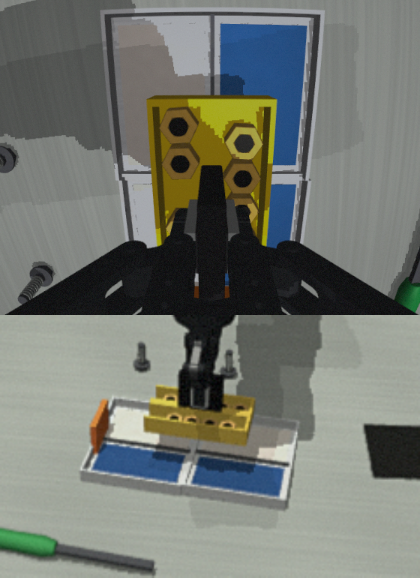

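Emit:
{"fn": "apply_moves", "kwargs": {
  "motion": [
    [0.04,-0.004,0,0,-2,0,1],
    [0.09,-0.009,0,0,-4,0,1],
    [0.14,-0.015,0,-0.5,-6,0,1],
    [0.19,-0.02,0,-1,-8,0,1],
    [0.23,-0.024,0,-1,-10,0,1],
    [0.27,-0.028,0,-1,-10,0,1],
    [0.28,-0.03,0,-1,-10,0,1],
    [0.28,-0.03,0,-1,-10,0,1],
    [0.28,-0.03,0,-1,-10,0,1]
  ]
}}

```text
clock: 18.82
ee_pos: [0.5596, 0.0372, 0.1124]
tcp_rot: [-0.093, 0.735, 0.663, 0.104]
contact_force: [-0.5, 0.7, -2.9]
gripper_width: 0.134
grip_force: 58.5
```

```bash
cat >> h.py <<'E'
def duo(n):
    s=sense(); print(s["clock"],s["ee_pos"],s["contact_force"].round(1),round(s["gripper_width"],3))
    a=camera("wrist")["pixels"]; c=camera("scene")["pixels"]; t=camera("top")["pixels"]
    b=cv2.resize(c[165:255,190:360],None,fx=3.3,fy=3.3,interpolation=cv2.INTER_CUBIC)
    d=cv2.resize(t[165:250,215:345],None,fx=3,fy=3,interpolation=cv2.INTER_CUBIC)
    W=max(b.shape[1],a.shape[1]//1); o=np.zeros((600,800,3),np.uint8)
    o[:b.shape[0],:b.shape[1]]=b; o[300:300+d.shape[0],:d.shape[1]]=d
    e=cv2.resize(a,(400,300)); o[300:600,400:800]=e
    cv2.imwrite("pics/"+n+".png",o[:,:,::-1])
E
python3 -c "
from h import *
duo('d6')"
```

```text
18.825 [0.55957228 0.03719778 0.1123586 ] [-0.5  0.7 -2.9] 0.134
```

View pics/d6.png

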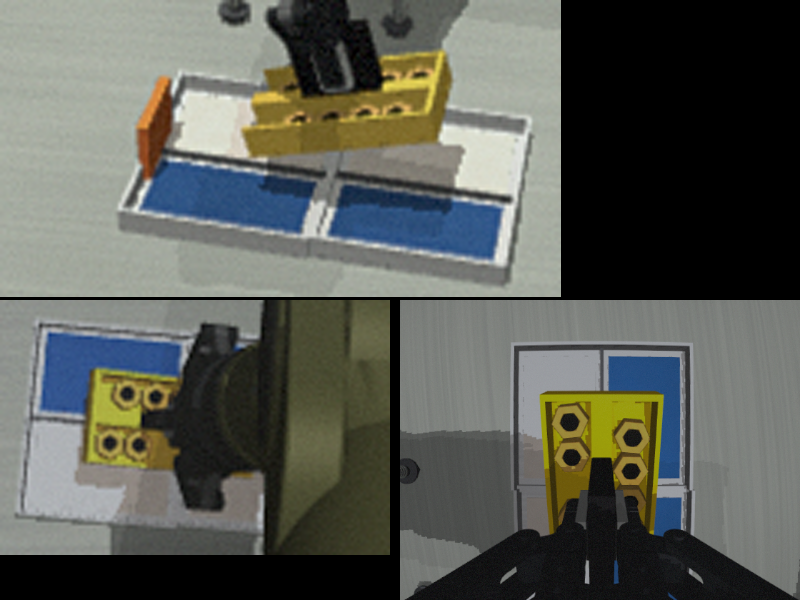

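Emit:
{"fn": "apply_moves", "kwargs": {
  "motion": [
    [0,0,0,2,20,0,1],
    [0,0,0,2,20,0,1],
    [0,0,0,2,20,0,1],
    [0,0,0,1.5,15,0,1],
    [0,0,0,1,10,0,1],
    [0,0,0,0.5,5,0,1],
    [0,0,0,0,0,0,1],
    [0,0,0,0,0,0,1]
  ]
}}

```text
clock: 19.98
ee_pos: [0.5596, 0.0364, 0.1123]
tcp_rot: [-0.094, 0.735, 0.663, 0.105]
contact_force: [0.1, -1.4, -3.7]
gripper_width: 0.138
grip_force: 58.6
```

```bash
cat >> h.py <<'E'
def nuts(c,box,z=.016,k=6):
    "brass blobs with a dark hole: report hole centres in world (mm) at height z"
    x0,y0,x1,y1=box; a=cv2.resize(c["pixels"][y0:y1,x0:x1],None,fx=k,fy=k,interpolation=cv2.INTER_CUBIC)
    h=cv2.cvtColor(a,cv2.COLOR_RGB2HSV); br=cv2.inRange(h,(12,70,70),(24,255,255))
    n,l,s,ce=cv2.connectedComponentsWithStats(br)
    out=[]
    for i in range(1,n):
        if s[i,4]<5*k*k: continue
        p=(ce[i]+.5)/k-.5+[x0,y0]; w=plane(c,[p],z)[0]*1000; out.append((w[:2].round().tolist(),round(s[i,4]/k/k)))
    return out
E
python3 - <<'E'
from h import *
s=sense(); print(s["clock"],s["contact_force"])
t=camera("top"); np.savez("pics/t7.npz",**t); print(nuts(t,(215,165,345,250)))
w=camera("wrist"); print(nuts(w,(100,50,460,300),.03,2))
import cv2
d=cv2.imread("pics/d6.png"); 
o=np.vstack([d[300:555,:400], cv2.resize(t["pixels"][165:250,215:345],None,fx=3,fy=3,interpolation=cv2.INTER_CUBIC)[:,:,::-1][:, :390].copy() if False else np.pad(cv2.resize(t["pixels"][165:250,215:345],None,fx=3,fy=3,interpolation=cv2.INTER_CUBIC)[:,:,::-1],((0,0),(0,10),(0,0)))])
cv2.imwrite("pics/d7.png",o)
E
```

```text
19.975 [ 0.09355834 -1.39142114 -3.72177573]
[([591.0, 117.0], 12), ([592.0, 72.0], 126), ([552.0, 122.0], 19), ([546.0, 75.0], 188), ([522.0, -6.0], 13)]
[([567.0, 122.0], 469), ([542.0, 117.0], 6), ([539.0, 69.0], 4066), ([589.0, 64.0], 3057), ([517.0, 45.0], 404), ([602.0, 27.0], 182), ([590.0, 24.0], 118)]
```

View pics/d7.png

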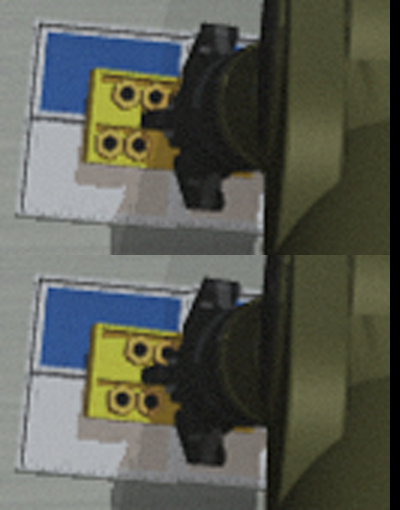

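Emit:
{"fn": "apply_moves", "kwargs": {
  "motion": [
    [0,0,0,2,20,0,1],
    [0,0,0,2,20,0,1],
    [0,0,0,2,20,0,1],
    [0,0,0,1.5,15,0,1],
    [0,0,0,1,10,0,1],
    [0,0,0,0.5,5,0,1],
    [0,0,0,0,0,0,1],
    [0,0,0,0,0,0,1],
    [0,0,0,2,20,0,1],
    [0,0,0,2,20,0,1],
    [0,0,0,2,20,0,1],
    [0,0,0,1.5,15,0,1],
    [0,0,0,1,10,0,1],
    [0,0,0,0.5,5,0,1],
    [0,0,0,0,0,0,1],
    [0,0,0,0,0,0,1]
  ]
}}

```text
clock: 22.08
ee_pos: [0.5596, 0.0364, 0.1123]
tcp_rot: [-0.094, 0.735, 0.663, 0.105]
contact_force: [-0.0, -0.0, -3.7]
gripper_width: 0.128
grip_force: 58.6
```

```bash
cat >> h.py <<'E'
def rear(c):
    "dark nut holes in rear part of tilted shaker, top view, 3x crop pixels"
    a=cv2.resize(c["pixels"][165:250,215:345],None,fx=3,fy=3,interpolation=cv2.INTER_CUBIC)
    y=cv2.inRange(cv2.cvtColor(a,cv2.COLOR_RGB2HSV),(12,90,60),(38,255,255))
    y=cv2.morphologyEx(y,cv2.MORPH_CLOSE,np.ones((25,25)))
    m=y&cv2.inRange(cv2.cvtColor(a,cv2.COLOR_RGB2GRAY),0,55)
    n,l,s,ce=cv2.connectedComponentsWithStats(m); return [(ce[i].round().tolist(),int(s[i,4])) for i in range(1,n) if s[i,4]>15]
E
python3 - <<'E'
from h import *
t=dict(np.load("pics/t7.npz")); print(rear(t))
t=camera("top"); print(rear(t)); print(nuts(t,(215,165,345,250)))
s=sense(); print(s["contact_force"])
E
```

```text
[([292.0, 4.0], 39), ([350.0, 6.0], 44), ([350.0, 36.0], 75), ([289.0, 38.0], 77), ([140.0, 94.0], 102), ([167.0, 97.0], 78), ([154.0, 120.0], 432), ([355.0, 164.0], 1496), ([122.0, 144.0], 107), ([151.0, 146.0], 145), ([366.0, 158.0], 26), ([364.0, 212.0], 19), ([356.0, 218.0], 21), ([357.0, 228.0], 77), ([367.0, 222.0], 17), ([348.0, 243.0], 91)]
[([350.0, 6.0], 61), ([350.0, 35.0], 78), ([162.0, 96.0], 114), ([154.0, 120.0], 433), ([357.0, 156.0], 1256), ([382.0, 128.0], 19), ([144.0, 146.0], 123), ([167.0, 148.0], 39), ([364.0, 189.0], 32), ([367.0, 199.0], 20), ([357.0, 218.0], 16), ([351.0, 234.0], 153), ([368.0, 223.0], 20), ([355.0, 241.0], 16), ([353.0, 249.0], 25), ([346.0, 252.0], 19)]
[([593.0, 117.0], 9), ([593.0, 68.0], 103), ([555.0, 122.0], 20), ([546.0, 72.0], 149), ([522.0, -6.0], 13)]
[-0.07236592  0.68068757 -4.14784848]
```

Emit:
{"fn": "apply_moves", "kwargs": {
  "motion": [
    [0,0,0,2,20,0,1],
    [0,0,0,2,20,0,1],
    [0,0,0,2,20,0,1],
    [0,0,0,1.5,15,0,1],
    [0,0,0,1,10,0,1],
    [0,0,0,0.5,5,0,1],
    [0,0,0,0,0,0,1],
    [0,0,0,0,0,0,1],
    [0,0,0,2,20,0,1],
    [0,0,0,2,20,0,1],
    [0,0,0,2,20,0,1],
    [0,0,0,1.5,15,0,1],
    [0,0,0,1,10,0,1],
    [0,0,0,0.5,5,0,1],
    [0,0,0,0,0,0,1],
    [0,0,0,0,0,0,1]
  ]
}}

```text
clock: 24.12
ee_pos: [0.5596, 0.0364, 0.1123]
tcp_rot: [-0.094, 0.735, 0.663, 0.105]
contact_force: [0.5, 0.6, -2.9]
gripper_width: 0.135
grip_force: 58.7
```

Run:
```python
from h import *
duo('d8'); t=camera("top"); print([x for x in rear(t) if x[0][0]<200])
```

```text
24.125 [0.55958208 0.03637543 0.11229032] [ 0.5  0.6 -2.9] 0.135
[([153.0, 120.0], 414), ([164.0, 148.0], 154)]
```

View pics/d8.png

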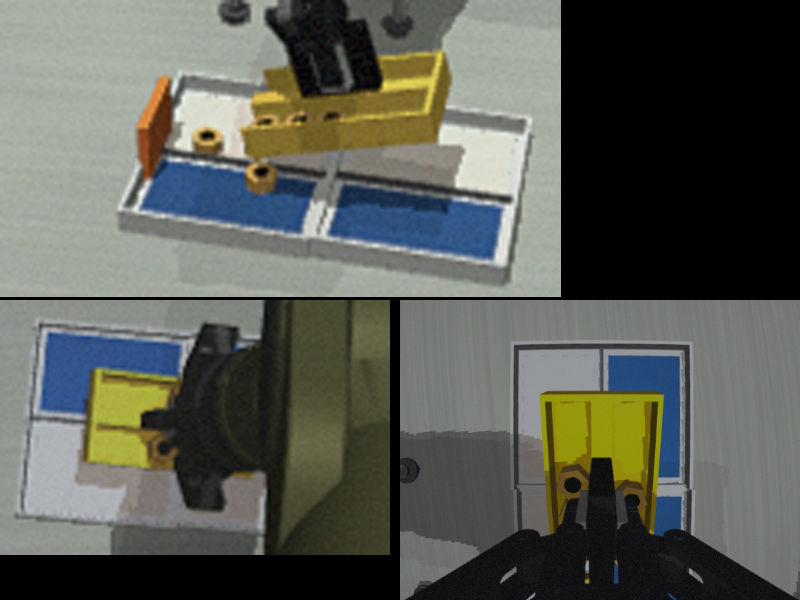

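```bash
cat >> h.py <<'E'
def intray(p): return (R(np.radians(6.02))@(np.asarray(p)[:2]-[566.2,107.])).round(1)
E
python3 - <<'E'
from h import *
c=camera("scene")
for u,v in ((207,134),(261,172)):
    p=plane(c,[(190+u/3.3,165+v/3.3)],.016)[0]*1000; print(p.round(1),intray(p))
for p,a in nuts(c,(190,165,360,255),.014,4): print(p,intray(p),a)
E
```

```text
[538.5 -49.2  16. ] [ -11.2 -158.3]
[575.4  -6.3  16. ] [  21.  -111.7]
[438.0, 86.0] [-125.3  -34.3] 101
[510.0, 37.0] [-48.5 -75.5] 1148
[508.0, -93.0] [ -36.9 -205. ] 90
[543.0, -49.0] [  -6.7 -157.6] 58
[564.0, -86.0] [  18.1 -192.2] 12
```

Emit:
{"fn": "apply_moves", "kwargs": {
  "motion": [
    [0,0,0,0.5,4,0,1],
    [0,0,0,1,9,0,1],
    [0,0,0,1.5,14,0,1],
    [0,0,0,2,19,0,1],
    [0,0,0,2.5,23,0,1],
    [0,0,0,2.5,23,0,1],
    [0,0,0,4.5,43,0,1],
    [0,0,0,4.5,43,0,1],
    [0,0,0,4.5,43,0,1],
    [0,0,0,4,38,0,1],
    [0,0,0,3.5,33,0,1],
    [0,0,0,3,28,0,1],
    [0,0,0,2.5,23,0,1],
    [0,0,0,2.5,23,0,1]
  ]
}}

```text
clock: 26.12
ee_pos: [0.5621, 0.0594, 0.1123]
tcp_rot: [-0.094, 0.735, 0.663, 0.105]
contact_force: [0.7, -0.0, -2.7]
gripper_width: 0.129
grip_force: 58.7
```

```bash
cat >> h.py <<'E'
def holes(c,k=4,box=(190,165,360,255)):
    "dark round holes ringed by brass in scene view -> tray coords"
    x0,y0,x1,y1=box; a=cv2.resize(c["pixels"][y0:y1,x0:x1],None,fx=k,fy=k,interpolation=cv2.INTER_CUBIC)
    h=cv2.cvtColor(a,cv2.COLOR_RGB2HSV); br=cv2.inRange(h,(12,70,60),(24,255,255))
    g=cv2.cvtColor(a,cv2.COLOR_RGB2GRAY); m=cv2.inRange(g,0,70)
    n,l,s,ce=cv2.connectedComponentsWithStats(m); out=[]
    for i in range(1,n):
        if not 2*k*k<s[i,4]<40*k*k: continue
        ring=cv2.dilate((l==i).astype(np.uint8),np.ones((2*k+1,2*k+1)))-(l==i); f=(br[ring>0]>0).mean()
        if f<.5: continue
        p=ce[i]/k+[x0,y0]; w=plane(c,[p],.016)[0]*1000; out.append((p.round(1).tolist(),intray(w).tolist(),round(float(f),2)))
    return out
E
python3 - <<'E'
from h import *
c=camera("scene"); save(c,"s9"); print(*holes(c),sep="\n")
t=camera("top"); print([x for x in rear(t) if x[0][0]<250]); print(sense()["contact_force"])
E
```

```text
([296.1, 202.0], [-47.0, -62.3], 1.0)
([286.2, 202.8], [-39.1, -84.4], 1.0)
([252.7, 206.0], [-9.8, -157.9], 1.0)
([268.3, 206.7], [-15.3, -121.9], 1.0)
([268.9, 216.9], [20.3, -112.4], 1.0)
([278.0, 217.9], [19.1, -91.5], 0.99)
[([123.0, 117.0], 444), ([212.0, 174.0], 70)]
[ 0.34627911  0.8450232  -3.50878434]
```

Emit:
{"fn": "apply_moves", "kwargs": {
  "motion": [
    [-0.05,0.005,0,0,0,0,1],
    [-0.11,0.012,0,0,0,0,1],
    [-0.17,0.018,0,0,0,0,1],
    [-0.23,0.024,0,0,0,0,1],
    [-0.28,0.03,0,0.3,3,0,1],
    [-0.28,0.03,0,0.9,9,0,1],
    [-0.28,0.03,0,1.9,18,0,1],
    [-0.28,0.03,0,3.2,30,0,1],
    [-0.28,0.03,0,4.6,44,0,1],
    [-0.28,0.03,0,6,58,0,1],
    [-0.28,0.03,0,7.6,72,0,1],
    [-0.28,0.03,0,8.9,84,0,1],
    [-0.27,0.029,0,9.9,94,0,1],
    [-0.23,0.024,0,10.6,101,0,1],
    [-0.18,0.019,0,11,105,0,1],
    [-0.12,0.013,0,11.2,106,0,1],
    [-0.06,0.006,0,11.2,106,0,1],
    [0,0,0,11.2,106,0,1],
    [0,0,0,11.2,106,0,1]
  ]
}}

```text
clock: 28.6
ee_pos: [0.5729, 0.1649, 0.1119]
tcp_rot: [-0.093, 0.736, 0.663, 0.104]
contact_force: [-0.1, 0.7, -3.3]
gripper_width: 0.13
grip_force: 58.7
```

Emit:
{"fn": "apply_moves", "kwargs": {
  "motion": [
    [0,0,0,2,20,0,1],
    [0,0,0,2,20,0,1],
    [0,0,0,2,20,0,1],
    [0,0,0,1.5,15,0,1],
    [0,0,0,1,10,0,1],
    [0,0,0,0.5,5,0,1],
    [0,0,0,0,0,0,1],
    [0,0,0,0,0,0,1],
    [0,0,0,2,20,0,1],
    [0,0,0,2,20,0,1],
    [0,0,0,2,20,0,1],
    [0,0,0,1.5,15,0,1],
    [0,0,0,1,10,0,1],
    [0,0,0,0.5,5,0,1],
    [0,0,0,0,0,0,1],
    [0,0,0,0,0,0,1]
  ]
}}

```text
clock: 30.6
ee_pos: [0.5733, 0.1654, 0.1123]
tcp_rot: [-0.094, 0.735, 0.663, 0.105]
contact_force: [0.6, 0.0, -3.6]
gripper_width: 0.132
grip_force: 58.7
```

Run:
```python
from h import *
duo("d10"); c=camera("scene"); save(c,"s10"); print(*holes(c),sep="\n")
t=camera("top"); print([x for x in rear(t) if x[0][0]<250]); print(sense()["contact_force"])
```

```text
30.6 [0.57327544 0.16536406 0.11230624] [ 0.6  0.  -3.6] 0.132
([332.8, 199.7], [-75.4, 21.0], 1.0)
([252.7, 206.0], [-9.8, -157.9], 1.0)
([268.3, 206.7], [-15.3, -122.0], 1.0)
([334.6, 209.7], [-38.8, 30.1], 1.0)
([324.4, 210.4], [-30.8, 7.4], 0.98)
([268.9, 216.9], [20.3, -112.3], 1.0)
([277.7, 217.6], [18.4, -92.2], 1.0)
[([130.0, 40.0], 33), ([189.0, 39.0], 20), ([134.0, 123.0], 1461), ([217.0, 110.0], 81), ([242.0, 110.0], 72), ([232.0, 121.0], 21), ([108.0, 125.0], 21), ([115.0, 136.0], 26), ([132.0, 172.0], 22), ([133.0, 185.0], 18), ([151.0, 219.0], 52), ([161.0, 230.0], 39), ([160.0, 241.0], 26)]
[ 0.46638882  0.01465239 -3.26248325]
```

View pics/d10.png

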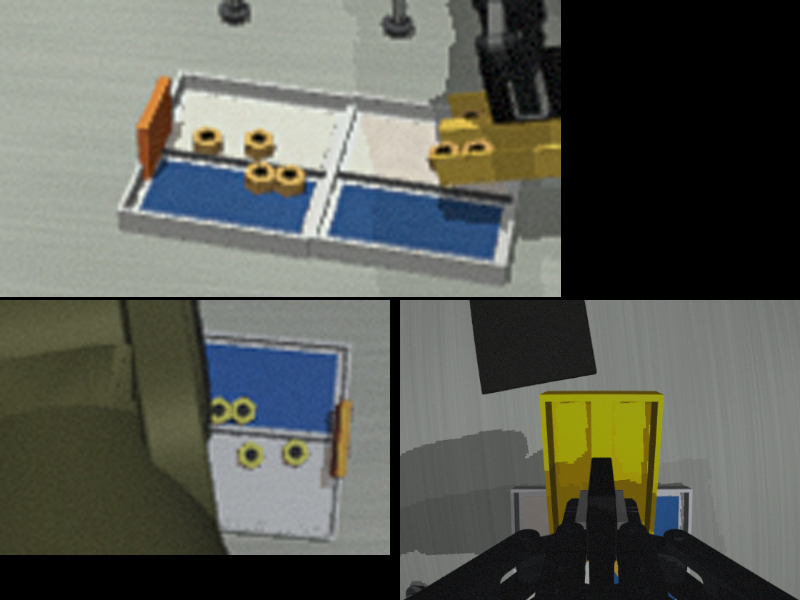

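Emit:
{"fn": "apply_moves", "kwargs": {
  "motion": [
    [0,0,0,2,20,0,1],
    [0,0,0,2,20,0,1],
    [0,0,0,2,20,0,1],
    [0,0,0,1.6,16,0,1],
    [0,0,0,1.1,11,0,1],
    [0,0,0,0.6,6,0,1],
    [0,0,0,0.6,6,0,1],
    [0,0,0,2.6,26,0,1],
    [0,0,0,2.6,26,0,1],
    [0,0,0,2.6,26,0,1],
    [0,0,0,2.2,22,0,1],
    [0,0,0,1.7,17,0,1],
    [0,0,0,1.2,12,0,1],
    [0,0,0,1.2,12,0,1]
  ]
}}

```text
clock: 32.6
ee_pos: [0.5744, 0.1772, 0.1123]
tcp_rot: [-0.094, 0.736, 0.663, 0.105]
contact_force: [-0.4, -0.0, -2.7]
gripper_width: 0.132
grip_force: 58.8
```

Run:
```python
from h import *
c=camera("scene"); save(c,"s11"); print(*holes(c),sep="\n")
```

```text
([340.0, 200.3], [-76.6, 38.0], 1.0)
([252.7, 206.0], [-9.8, -158.0], 1.0)
([268.3, 206.7], [-15.3, -122.0], 1.0)
([330.5, 211.1], [-31.4, 21.5], 0.99)
([268.9, 216.9], [20.3, -112.3], 1.0)
([277.7, 217.7], [18.6, -92.2], 1.0)
```

Run:
```python
from h import *
duo("d11")
```

```text
32.65 [0.57454474 0.17748892 0.11235333] [ 1.  -0.2 -2.2] 0.133
```

View pics/d11.png

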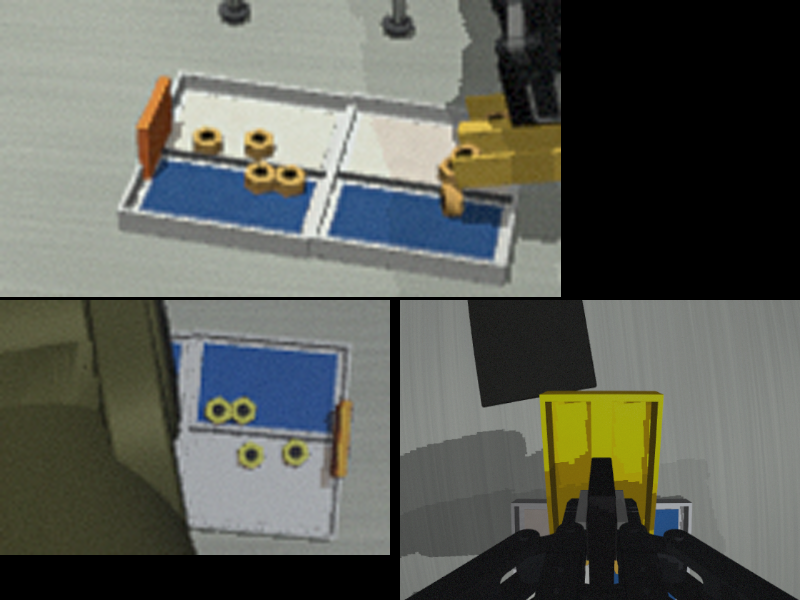

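Emit:
{"fn": "apply_moves", "kwargs": {
  "motion": [
    [0,0,0,0.4,4,0,1],
    [0,0,0,0.8,8,0,1],
    [0,0,0,1.2,12,0,1],
    [0,0,0,3.2,32,0,1],
    [0,0,0,3.2,32,0,1],
    [0,0,0,3.2,32,0,1],
    [0,0,0,2.7,27,0,1],
    [0,0,0,2.2,22,0,1],
    [0,0,0,1.7,17,0,1],
    [0,0,0,1.2,12,0,1],
    [0,0,0,1.2,12,0,1],
    [0,0,0,3.2,32,0,1],
    [0,0,0,3.2,32,0,1],
    [0,0,0,3.2,32,0,1],
    [0,0,0,2.7,27,0,1],
    [0,0,0,2.2,22,0,1],
    [0,0,0,1.7,17,0,1],
    [0,0,0,1.2,12,0,1],
    [0,0,0,1.2,12,0,1]
  ]
}}

```text
clock: 35.17
ee_pos: [0.5757, 0.1893, 0.1123]
tcp_rot: [-0.094, 0.735, 0.663, 0.105]
contact_force: [-0.6, 0.4, -2.7]
gripper_width: 0.135
grip_force: 58.8
```

```bash
cat >> h.py <<'E'
def brass(c,box=(190,165,370,255),k=4,z=.014):
    x0,y0,x1,y1=box; a=cv2.resize(c["pixels"][y0:y1,x0:x1],None,fx=k,fy=k,interpolation=cv2.INTER_CUBIC)
    m=cv2.inRange(cv2.cvtColor(a,cv2.COLOR_RGB2HSV),(12,70,60),(24,255,255)); n,l,s,ce=cv2.connectedComponentsWithStats(m)
    for i in range(1,n):
        if s[i,4]>8*k*k: p=ce[i]/k+[x0,y0]; print("brass px",p.round(1),"bbox",(s[i,:4]/k).round(1)+[x0,y0,0,0],"area",round(s[i,4]/k/k),"tray",intray(plane(c,[p],z)[0]*1000))
E
python3 - <<'E'
from h import *
c=camera("scene"); save(c,"s12"); print(*holes(c),sep="\n"); brass(c)
t=camera("top"); save(t,"t12"); P=cloud(c)
print(sense()["contact_force"])
# height of things in fixed tray from scene depth
xy=(P[...,:2]*1000-[566.2,107.])@R(np.radians(6.02)).T; m=(np.abs(xy[...,0])<75)&(np.abs(xy[...,1])<60)&(P[...,2]>.011)&(P[...,2]<.034)
n,l,s,ce=cv2.connectedComponentsWithStats(m.astype(np.uint8))
for i in range(1,n):
    if s[i,4]>10: print(s[i,4],xy[l==i].mean(0).round(),xy[l==i].min(0).round(),xy[l==i].max(0).round(),(P[l==i][:,2].max()*1000).round(1))
E
```

```text
([337.6, 201.4], [-71.4, 32.9], 0.94)
([252.7, 206.0], [-9.8, -157.9], 1.0)
([268.3, 206.7], [-15.3, -122.0], 1.0)
([327.7, 215.2], [-15.5, 17.2], 1.0)
([268.9, 216.9], [20.2, -112.3], 1.0)
([277.7, 217.7], [18.5, -92.2], 1.0)
([272.3, 221.9], [35.5, -101.0], 0.7)
([334.5, 224.9], [14.9, 36.9], 1.0)
brass px [236.4 196.9] bbox [231.  187.8  10.8  24.5] area 79 tray [ -37.2 -205.1]
brass px [345.9 212.8] bbox [322.8 193.8  47.2  38. ] area 977 tray [-35.6  56.9]
brass px [238.3 204.6] bbox [235.8 202.8   5.5   4.2] area 8 tray [  -9.6 -192.8]
brass px [252.8 207.8] bbox [248.5 203.2   8.8   8.8] area 59 tray [  -5.9 -156.7]
brass px [271.6 215.8] bbox [264.  204.   19.   20.5] area 204 tray [  12.9 -107.7]
brass px [236.5 213.4] bbox [234.2 209.5   4.8   8.2] area 11 tray [  22.4 -188.1]
[ 0.12461179  0.75708517 -1.84399937]
168 [ 8. 24.] [-25.   6.] [31. 46.] 26.4
```

Emit:
{"fn": "apply_moves", "kwargs": {
  "motion": [
    [0,0,0,0.3,3,0,1],
    [0,0,0,0.6,6,0,1],
    [0,0,0,0.6,6,0,1],
    [0,0,0,2.6,26,0,1],
    [0,0,0,2.6,26,0,1],
    [0,0,0,2.6,26,0,1],
    [0,0,0,2.1,21,0,1],
    [0,0,0,1.6,16,0,1],
    [0,0,0,1.1,11,0,1],
    [0,0,0,0.6,6,0,1],
    [0,0,0,0.6,6,0,1],
    [0,0,0,2.6,26,0,1],
    [0,0,0,2.6,26,0,1],
    [0,0,0,2.6,26,0,1],
    [0,0,0,2.1,21,0,1],
    [0,0,0,1.6,16,0,1],
    [0,0,0,1.1,11,0,1],
    [0,0,0,0.6,6,0,1],
    [0,0,0,0.6,6,0,1]
  ]
}}

```text
clock: 37.65
ee_pos: [0.5763, 0.1953, 0.1123]
tcp_rot: [-0.094, 0.735, 0.663, 0.105]
contact_force: [0.0, -0.0, -2.4]
gripper_width: 0.132
grip_force: 58.8
```

Run:
```python
from h import *
c=camera("scene"); save(c,"s13"); print(*holes(c,box=(190,165,420,255)),sep="\n"); 
P=cloud(c)
xy=(P[...,:2]*1000-[566.2,107.])@R(np.radians(6.02)).T; m=(np.abs(xy[...,0])<75)&(np.abs(xy[...,1])<60)&(P[...,2]>.011)&(P[...,2]<.034)
n,l,s,ce=cv2.connectedComponentsWithStats(m.astype(np.uint8))
for i in range(1,n):
    if s[i,4]>10: print(s[i,4],xy[l==i].mean(0).round(),xy[l==i].min(0).round(),xy[l==i].max(0).round(),(P[l==i][:,2].max()*1000).round(1))
print(np.mean([ (camera("scene"),sense()["contact_force"][2])[1] for _ in range(10)]))
```

```text
([252.7, 206.0], [-9.7, -157.9], 1.0)
([268.3, 206.7], [-15.3, -122.0], 1.0)
([327.7, 215.2], [-15.4, 17.2], 1.0)
([268.9, 216.9], [20.3, -112.2], 1.0)
([277.7, 217.7], [18.5, -92.2], 1.0)
([324.0, 217.9], [-3.8, 10.4], 0.82)
([334.2, 224.9], [15.0, 36.2], 1.0)
57 [-13.  17.] [-28.   7.] [-0. 27.] 19.4
114 [20. 28.] [3. 7.] [31. 46.] 26.8
-2.135667240641724
```

Emit:
{"fn": "apply_moves", "kwargs": {
  "motion": [
    [0,0,0,2,20,0,1],
    [0,0,0,2,20,0,1],
    [0,0,0,2,20,0,1],
    [0,0,0,1.5,15,0,1],
    [0,0,0,1,10,0,1],
    [0,0,0,0.5,5,0,1],
    [0,0,0,0,0,0,1],
    [0,0,0,0,0,0,1],
    [0,0,0,2,20,0,1],
    [0,0,0,2,20,0,1],
    [0,0,0,2,20,0,1],
    [0,0,0,1.5,15,0,1],
    [0,0,0,1,10,0,1],
    [0,0,0,0.5,5,0,1],
    [0,0,0,0,0,0,1],
    [0,0,0,0,0,0,1]
  ]
}}

```text
clock: 40.2
ee_pos: [0.5763, 0.1953, 0.1123]
tcp_rot: [-0.094, 0.735, 0.663, 0.105]
contact_force: [-0.7, 0.1, -3.2]
gripper_width: 0.133
grip_force: 58.8
```

```bash
cat >> h.py <<'E'
def heights(c,lo=.011,hi=.034,yr=(-60,60)):
    P=cloud(c); xy=(P[...,:2]*1000-[566.2,107.])@R(np.radians(6.02)).T
    m=(np.abs(xy[...,0])<74)&(xy[...,1]>yr[0])&(xy[...,1]<yr[1])&(P[...,2]>lo)&(P[...,2]<hi)
    n,l,s,ce=cv2.connectedComponentsWithStats(m.astype(np.uint8))
    for i in range(1,n):
        if s[i,4]>8: print("h",s[i,4],"px",ce[i].round(),xy[l==i].mean(0).round(),xy[l==i].min(0).round(),xy[l==i].max(0).round(),(P[l==i][:,2].max()*1000).round(1))
E
python3 - <<'E'
from h import *
c=camera("scene"); save(c,"s14"); print(*holes(c,box=(190,165,420,255)),sep="\n"); heights(c)
for p,a in nuts(c,(300,165,420,255),.014,4): print(p,intray(p),a)
E
```

```text
([252.7, 206.0], [-9.8, -157.9], 1.0)
([268.3, 206.7], [-15.3, -122.0], 1.0)
([327.7, 215.2], [-15.4, 17.2], 1.0)
([268.9, 216.9], [20.4, -112.3], 1.0)
([277.7, 217.6], [18.4, -92.2], 1.0)
([334.2, 224.8], [14.9, 36.1], 1.0)
h 170 px [329. 222.] [ 9. 24.] [-26.   7.] [31. 46.] 27.0
[456.0, 263.0] [-126.   143.6] 106
[531.0, 196.0] [-44.3  84.8] 1352
```

Emit:
{"fn": "apply_moves", "kwargs": {
  "motion": [
    [-0.05,0.005,0,0,0,2,1],
    [-0.11,0.012,0,0,0,4,1],
    [-0.17,0.018,0,0,0,6,1],
    [-0.23,0.024,0,0,0,8,1],
    [-0.28,0.03,0,0.3,3,10,1],
    [-0.28,0.03,0,0.9,9,10,1],
    [-0.28,0.03,0,1.9,18,10,1],
    [-0.28,0.03,0,3.2,30,10,1],
    [-0.28,0.03,0,4.6,44,10,1],
    [-0.28,0.03,0,5.6,54,10,1],
    [-0.28,0.03,0,6.2,60,10,1],
    [-0.28,0.03,0,6.4,63,10,1],
    [-0.28,0.03,0,6.4,63,10,1]
  ]
}}

```text
clock: 41.88
ee_pos: [0.5826, 0.2589, 0.1223]
tcp_rot: [0.0, 0.743, 0.67, -0.0]
contact_force: [0.0, -0.4, -2.4]
gripper_width: 0.131
grip_force: 58.8
```

Run:
```python
from h import *
c=camera("scene"); save(c,"s15"); print(*holes(c,box=(190,165,420,255)),sep="\n"); heights(c)
for p,a in nuts(c,(300,165,420,255),.014,4): print(p,intray(p),a)
t=camera("top"); np.savez("pics/t15.npz",**t); print("top",nuts(t,(215,165,345,250)))
np.savez("pics/s15.npz",**c)
```

```text
([252.7, 206.0], [-9.8, -157.9], 1.0)
([268.3, 206.7], [-15.3, -122.0], 1.0)
([327.7, 215.2], [-15.4, 17.2], 1.0)
([268.9, 216.9], [20.3, -112.3], 1.0)
([277.7, 217.7], [18.5, -92.2], 1.0)
([334.2, 224.9], [15.0, 36.3], 1.0)
h 49 px [342. 215.] [-18.  50.] [-29.  43.] [-10.  56.] 26.5
h 55 px [328. 216.] [-13.  17.] [-25.   7.] [-4. 27.] 18.0
h 112 px [330. 225.] [20. 28.] [ 5. 10.] [33. 46.] 26.7
[510.0, 273.0] [-73.3 159.2] 1325
[548.0, 159.0] [-23.6  49.8] 49
[576.0, 131.0] [ 7.2 24.9] 183
top [([593.0, 126.0], 12), ([581.0, 127.0], 18), ([550.0, -87.0], 101), ([555.0, 158.0], 16), ([543.0, 162.0], 16)]
```

Emit:
{"fn": "apply_moves", "kwargs": {
  "motion": [
    [0,0,0.03,-8,12,0,1],
    [0,0,0.06,-18,28,0,1],
    [0,0,0.09,-28,44,0,1],
    [0,0,0.12,-38,60,0,1],
    [0,0,0.15,-48,76,0,1],
    [0,0,0.171,-55,88,-5,1],
    [0,0,0.171,-59,92.4,-15,1],
    [0,0,0.171,-59,92.4,-27,1],
    [0,0,0.171,-59,92.4,-39,1],
    [0,0,0.171,-59,92.4,-49,1],
    [0,0,0.171,-59,92.4,-55,1],
    [0,0,0.171,-59,92.4,-59,1],
    [0,0,0.171,-59,92.4,-61,1],
    [0,0,0.171,-59,92.4,-61.5,1],
    [0,0,0.171,-59,92.4,-61.5,1],
    [0,0,0.171,-59,92.4,-61.5,1]
  ]
}}

```text
clock: 43.98
ee_pos: [0.5239, 0.3514, 0.0611]
tcp_rot: [0.0, 0.683, 0.731, 0.0]
contact_force: [-0.0, -0.8, -0.1]
gripper_width: 0.133
grip_force: 58.9
```

Emit:
{"fn": "apply_moves", "kwargs": {
  "motion": [
    [0,0,0,0,0,0,0.8],
    [0,0,0,0,0,0,0.6],
    [0,0,0,0,0,0,0.4],
    [0,0,0,0,0,0,0.4],
    [0,0,0,0,0,0,0.4],
    [0,0,0,0,0,10,0.4],
    [0,0,0,0,0,30,0.4],
    [0,0,0,0,0,60,0.4],
    [0,0,0,0,0,100,0.4],
    [0,0,0,0,0,140,0.4],
    [0,0,0,0,0,140,0.4],
    [0,0,0,0,0,140,0.4]
  ]
}}

```text
clock: 45.48
ee_pos: [0.5236, 0.3512, 0.2009]
tcp_rot: [0.0, 0.683, 0.731, 0.0]
contact_force: [-0.6, -0.8, -0.3]
gripper_width: 0.598
grip_force: 0.0
```

Run:
```python
from h import *
c=camera("wrist"); save(c,"w16")
P=cloud(c)
m2=(np.abs(P[...,2]-.028)<.004)&(np.linalg.norm(P[...,:2]-[.52,.356],axis=2)<.09); print("rim",cv2.minAreaRect((P[m2][:,:2]*1000).astype(np.float32)),P[m2][:,2].std())
s=camera("scene"); save(s,"s16"); print(*holes(s,box=(190,165,420,255)),sep="\n"); heights(s)
t=camera("top"); joint(t,(215,165,279,250),(279,165,345,250)); save(t,"t16"); print(sense()["ee_pos"])
o=np.zeros((560,800,3),np.uint8); o[:297,:561]=cv2.resize(s["pixels"][165:255,190:360],None,fx=3.3,fy=3.3)
o[300:555,:390]=cv2.resize(t["pixels"][165:250,215:345],None,fx=3,fy=3); o[300:555,400:740]=cv2.resize(c["pixels"],(340,255))
cv2.imwrite("pics/d16.png",o[:,:,::-1])
```

```text
rim ((523.8700561523438, 351.1756896972656), (70.3951416015625, 129.7861785888672), 3.679927349090576) 0.0008036061488444052
([252.7, 206.0], [-9.8, -157.9], 1.0)
([268.3, 206.7], [-15.3, -122.0], 1.0)
([271.1, 210.9], [-1.9, -112.2], 0.72)
([327.7, 215.2], [-15.3, 17.1], 1.0)
([268.9, 216.9], [20.3, -112.3], 1.0)
([277.7, 217.7], [18.5, -92.2], 1.0)
([324.1, 218.2], [-3.0, 10.7], 0.77)
([334.2, 224.8], [14.9, 36.1], 1.0)
h 49 px [342. 215.] [-18.  49.] [-30.  43.] [-8. 56.] 26.6
h 58 px [328. 216.] [-13.  17.] [-24.   7.] [-3. 27.] 18.5
h 113 px [330. 225.] [20. 28.] [ 6. 10.] [31. 46.] 26.8
tray c [605.3 102.9] size [110.7  64.5] long axis deg 84.0
  origin [566.2 107. ] yaw -6.02
ext c [593.9 -26.6] size [110.7  64.6] long axis deg 83.9
  origin [554.8 -22.4] yaw -6.13
ext in tray [   2.2 -129.9] ang deg -0.11
[0.52292172 0.35079914 0.19946304]
```

View pics/d16.png

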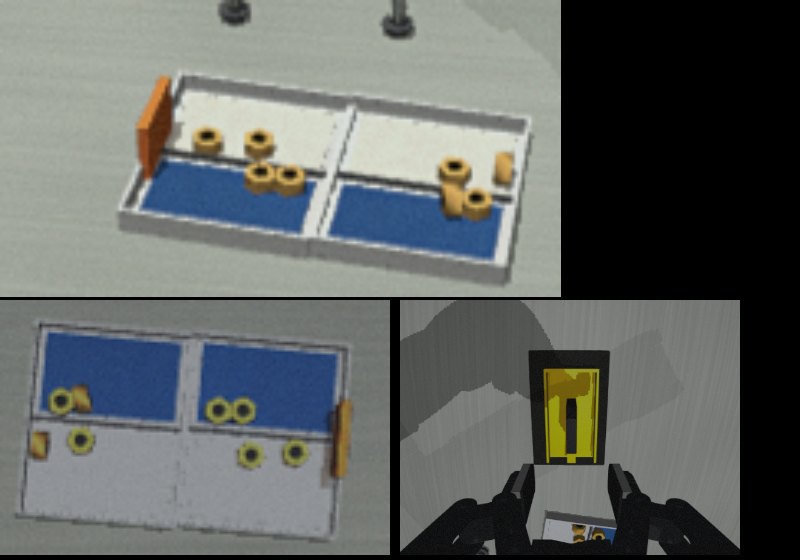

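Emit:
{"fn": "apply_moves", "kwargs": {
  "motion": [
    [0,0,-0.1,-2,-20,0,1],
    [0,0,-0.23,-7,-75,0,1],
    [0,0,-0.36,-12,-130,0,1],
    [0,0,-0.5,-18,-185,0,1],
    [0,0,-0.64,-23,-240,0,1],
    [0,0,-0.78,-28,-295,0,1],
    [0,0,-0.92,-33,-350,0,1],
    [0,0,-1.06,-38,-405,0,1],
    [0,0,-1.2,-43,-460,0,1],
    [0,0,-1.34,-48,-515,0,1],
    [0,0,-1.48,-54,-570,0,1],
    [0,0,-1.62,-60,-625,0,1],
    [0,0,-1.7,-65,-680,0,1],
    [0,0,-1.7,-67.4,-710.5,0,1],
    [0,0,-1.7,-67.4,-710.5,-10,1],
    [0,0,-1.7,-67.4,-710.5,-50,1],
    [0,0,-1.7,-67.4,-710.5,-100,1],
    [0,0,-1.7,-67.4,-710.5,-105,1],
    [0,0,-1.7,-67.4,-710.5,-105,1]
  ]
}}

```text
clock: 48.0
ee_pos: [0.4563, -0.3585, 0.0961]
tcp_rot: [-0.0, 1.0, -0.03, -0.0]
contact_force: [0.3, 0.6, 0.2]
gripper_width: -0.002
grip_force: 0.0
```

Emit:
{"fn": "apply_moves", "kwargs": {
  "motion": [
    [0,0,0,0,0,-8,1],
    [0,0,0,0,0,-16,1],
    [0,0,0,0,0,-22,1],
    [0,0,0,0,0,-26,1],
    [0,0,0,0,0,-28,1],
    [0,0,0,0,0,-28,1],
    [0,0,0,0,0,-28.5,1]
  ]
}}

```text
clock: 48.88
ee_pos: [0.4568, -0.3596, 0.0706]
tcp_rot: [0.001, 1.0, -0.031, 0.001]
contact_force: [-8.4, 6.4, 30.1]
gripper_width: -0.007
grip_force: 15.3
```

Emit:
{"fn": "apply_moves", "kwargs": {
  "motion": [
    [0,0,0,0,0,10,1],
    [0,0,0,0,0,35,1],
    [0,0,0,0,0,60,1],
    [0,0,0,40,3,60,1],
    [0,0,0,80,6,60,1],
    [0,0,0,118.6,8.1,60,1],
    [0,0,0,118.6,8.1,60,1],
    [0,0,0,118.6,8.1,35,1],
    [0,0,0,118.6,8.1,20,1],
    [0,0,0,118.6,8.1,10,1],
    [0,0,0,118.6,8.1,5,1],
    [0,0,0,118.6,8.1,2,1],
    [0,0,0,118.6,8.1,0,1],
    [0,0,0,118.6,8.1,0,1],
    [0,0,0,118.6,8.1,0,1]
  ]
}}

```text
clock: 50.75
ee_pos: [0.5741, -0.3511, 0.0708]
tcp_rot: [0.0, 1.0, -0.031, 0.0]
contact_force: [-10.8, 5.3, 22.7]
gripper_width: 0.001
grip_force: 11.0
```

Bottomed out; now retreat and check.

Emit:
{"fn": "apply_moves", "kwargs": {
  "motion": [
    [0,0,0,0,0,10,1],
    [0,0,0,0,0,40,1],
    [0,0,0,0,0,90,1],
    [0,0,0,-40,0,130,1],
    [0,0,0,-80,0,130,1],
    [0,0,0,-100,0,130,1],
    [0,0,0,-100,0,130,1],
    [0,0,0,-100,0,130,1],
    [0,0,0,-100,0,130,1]
  ]
}}

```text
clock: 51.88
ee_pos: [0.4758, -0.3511, 0.1972]
tcp_rot: [0.0, 1.0, -0.03, 0.0]
contact_force: [0.2, 0.4, 0.3]
gripper_width: 0.002
grip_force: 0.0
```

Run:
```python
from h import *
s=camera("scene"); print(*holes(s,box=(190,165,420,255)),sep="\n"); heights(s,yr=(-190,60))
t=camera("top"); joint(t,(215,165,279,250),(279,165,345,250)); rect(t,(18,90,60),(38,255,255),(100,190,200,260),.026,"shaker")
P=cloud(t)
q=P[160:275,405:480]; m=(q[...,2]>.046)&(q[...,2]<.06); print("button tops px",m.sum(),np.percentile(q[m][:,2],[10,50,90]))
print(sense()["contact_force"],sense()["clock"])
```

```text
([252.7, 206.0], [-9.8, -158.0], 1.0)
([268.3, 206.7], [-15.4, -122.0], 1.0)
([271.4, 210.8], [-2.4, -111.7], 0.71)
([327.7, 215.2], [-15.4, 17.2], 1.0)
([268.9, 216.9], [20.3, -112.3], 1.0)
([277.7, 217.7], [18.5, -92.2], 1.0)
([324.1, 218.3], [-2.7, 10.9], 0.77)
([334.2, 224.9], [14.9, 36.2], 1.0)
h 13 px [254. 190.] [ -73. -172.] [ -74. -181.] [ -71. -163.] 21.1
h 9 px [273. 192.] [ -73. -125.] [ -73. -129.] [ -71. -121.] 19.1
h 11 px [279. 193.] [ -73. -108.] [ -74. -114.] [-70. -99.] 19.2
h 54 px [238. 206.] [   6. -189.] [ -23. -190.] [  34. -188.] 33.9
h 54 px [252. 207.] [  -8. -158.] [ -21. -169.] [   3. -149.] 20.5
h 55 px [268. 207.] [ -13. -122.] [ -27. -134.] [  -1. -112.] 20.1
h 48 px [342. 215.] [-18.  50.] [-31.  43.] [-9. 56.] 26.7
h 58 px [328. 216.] [-13.  17.] [-24.   6.] [-3. 27.] 20.9
h 120 px [273. 218.] [  21. -103.] [   5. -123.] [ 32. -83.] 18.7
h 111 px [330. 225.] [20. 28.] [ 4. 10.] [32. 46.] 26.5
tray c [605.3 102.9] size [110.7  64.5] long axis deg 84.0
  origin [566.2 107. ] yaw -6.02
ext c [593.9 -26.6] size [110.7  64.6] long axis deg 83.9
  origin [554.8 -22.4] yaw -6.13
ext in tray [   2.2 -129.9] ang deg -0.11
shaker c [523.8 351.4] size [137.   72.2] long axis deg -86.2
button tops px 374 [0.04819087 0.05068553 0.05292107]
[ 0.16177105  0.46665218 -0.43727161] 51.975
```

All steady and unchanged; handing in.

```bash
python3 -c "
from bench import sign_off
print(sign_off())"
```

```text
the job is handed in; nothing more can be done
None
```

The job is handed in, all steps done in order: the sections are flush, all 8 nuts are in the tray (two per field, one layer, though two of them stand on edge), the shaker is back upright on its mat, and yellow, blue and green were each pressed right down; the judge's verdict was not shown.

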